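# Raise and pin the ratchet prop stand

### The job

Make the ratchet stand ready to carry the end of the rewind shaft: raise its V-head until the cross hole in the toothed bar lines up with the holes in the column, and let it rest there on the pawl. Then push the lock pin right through column and bar, its shoulder up against the column, and let go. Leave everything else on the cabinet where it is.

Things in the scene. Friction and masses are not known exactly. Their poses are not given: they have to be found in the camera images.
- stand_base (a point): Middle of the underside of the fixed grey steel stand, on the cabinet top: base plate 100x100x10 mm, its four screw heads up to 18 mm, and a U-channel column 40 mm along x, 36 mm along y, open at -y, top at 115 mm. Axes as stand_hole. The toothed steel bar (24 mm along x, 26 mm along y) slides up and down in the column with 2 mm gaps at its x sides.
- stand_hole (a point): Mouth of the stand's cross hole on the column's entry face, 85 mm above the cabinet top, 20 mm before the column's middle. Axes: +x the level direction in which the pin is pushed, z up, -y the pawl side. The round 15 mm hole runs along x through a 6 mm cheek, the bar and the second 6 mm cheek, 40 mm in all.
- stand_rail (a joint): Height in m of the toothed bar and V-head over their lowest position, 0 to 0.054. Pulls straight up with about 6 N; let go, it drops onto the pawl at a notch: 0, 0.012, 0.024, 0.036 or 0.048. Lift 2 to 11 mm past a notch to land on it. Holes line up at 0.036. It starts at 0, 0.012 or 0.024 (perhaps still dropping there in the first moment).
- rail_head (a point): Grasp point of the V-head on the bar; axes as stand_hole. Black block, 30 mm along x, 34 mm along y, from 21 mm below to 9 mm above this point, under a V-saddle (30 mm along x, 60 mm along y, top 39 mm above the point). Flat x faces: grasp across the 30 mm, straight from above. Lowest position: 150 mm above the cabinet, underside 14 mm above the column.
- rail_hole (a point): Middle of the mouth of the bar's own 15 mm cross hole, on the bar's entry side (12 mm before its middle); axes as stand_hole. Level with stand_hole when the holes line up.
- stand_pawl (a joint): Angle of the sprung pawl, rad: 0 engaged under a tooth, about 0.15 clear of the teeth, at most 0.5. Pressing its tail down (about 2 N at the tab) frees the bar, which drops to its lowest position: needed only if it was raised a notch too far.
- pawl_tail (a point): Top of the pawl's black press tab, 26x12 mm, 77 mm from the column's middle towards -y and 64 mm above the cabinet; there is free space of 20 mm or more below it. It tilts down by 7 mm to free the bar.
- pin_grip (a point): Centre of the lock pin's black square grip, 20x20 mm, 88 mm long; lies on the cabinet, 10 mm high; +x is the pin's axis towards the tip. The shoulder (front of a 6 mm steel collar, as wide as the grip) is 50 mm from here along +x. From it a 12 mm round shank, 60 mm long, on the grip's axis, its last 11 mm tapered to 5 mm. Pin about 0.15 kg.
- pin_tip (a point): End of the lock pin's shank, 110 mm from pin_grip along the pin's +x; 60 mm past stand_hole along x when the pin is home.
- lever_arm: black cast lever arm lying by the machine's side plate, 26x122x23 mm; to be left alone
- spanner: chrome spanner lying at the left edge, 23x126x8 mm; to be left alone
- drive_ring: black toothed ring lying flat at the back left, 66 mm wide, 26 mm high; to be left alone
- hex_key: L-shaped hex key lying at the right, 83x31x6 mm; to be left alone

How it is judged:
By the outcome, as a careful person would: the job done as asked, in the order asked, and still so for the second after the job is handed in, with the robot touching nothing.
It also fails if it takes over 61 s, if anything falls off the work surface, if the arm or the gripper's body presses on something with over 40 N, if the wrist force passes 120 N, or if a joint passes its speed limit or range.

### The arm

A 7-joint arm with a two-finger parallel gripper is mounted at the origin on a cart in front of the work surface, level with it; the furniture and walls round the work are solid. World frame = base frame: x ahead of the robot, y to its left, z up, the work surface at z = 0. Lengths are in m, angles in rad, forces in N, time in s.
With the tool pointing down it reaches from about 0.4 to 0.9 m from the base axis. Payload 5.5 kg.
Tool frame: the origin (TCP) lies at the very end of the fingers, on their centre line; the grasp point (between the pads) lies 19 mm behind it; z points along the fingers, y is the direction in which the jaws open and shut (so a half turn about z gives the same grasp; the last joint's range is limited). The gripper opens to 85 mm and grips with 20 to 120 N. Pads are 22 mm wide; open, the fingers measure 114 mm over their backs; the gripper's body (76 mm by 85 mm) begins 54 mm behind the grasp point. The pads swing forward as they close: fully open they stand 13 mm farther back than shut.
Start: joints at [0.263, 0.501, -0.427, 1.55, 0.221, 1.138, -0.21], TCP at [0.65, 0, 0.231] pointing down, gripper open.
Joint ranges: [-2.88, 2.88], [-0.31, 2.03], [-1.54, 1.56], [0.2, 2.42], [-1.41, 4.55], [0.19, 2.02], [-2.57, 2.57]. Speed limits (rad/s): [2.57, 2.57, 3.14, 3.14, 3.14, 3.14, 3.14].

### API

Orientations are given as a rotation vector (axis times angle).
In Python, from cell import r gives the robot as it stands. The module is installed in compiled form; this text tells all that it offers.
- The arm moves only by the tool arm_command, never from a script. Its argument "targets" is a list of rows, each an object with "xyz": the shift along the tool's x, y, z in m, a list of three; "twist": the turn, a rotation vector about the tool's x, y, z in rad, a list of three. In form: [{"xyz": [tx, ty, tz], "twist": [ax, ay, az]}, ...]. A call has 1 to 20 rows; each row is the pose to reach, as a shift and turn from the pose commanded when the call began, along the tool's axes at that moment; what a row does not reach only later rows make up. A row lasts 1/8 s, in which the tool goes at most 62.5 mm and 10.7 degrees, less where a joint would pass 70% of its speed; a pose out of reach is approached as far as the arm can. A call with a gripper value outside its range is refused whole. "fingers" is the opening in per cent of the stroke, from 0 (shut) to 100 (fully open), set as the call begins (left out, the last holds). The fingers move at their own pace and stop on an object; "newtons" is the grip in N (left out, the last holds). Time passes only in rows, so rows that repeat a pose let the fingers close. It gives the time, the measured TCP pose, the force and the opening at its end, in the units of the state.
- r.sense(): the state, without advancing time (a new reading comes with each control period).
- r.get_image(name): name is "scene" or "top" or "wrist"; returns the picture (384x512x3 uint8, red, green, blue); there is no depth.
- r.camera_info(name): a dict with "fx", "fy", "cx", "cy" (pixels), "xyz" and "attitude" of the camera in the world; the wrist camera has in their place "tool_from_camera" (4x4, takes a point from camera to tool coordinates, whose origin is the TCP and whose axes are the flange's). Camera axes: x right, y down, z forward; pixel columns grow to the right and rows downward; lengths in m; the calibration is good to about 2 mm. A picture is of the moment at which its call begins: read the wrist's pose just before it. camera_info takes no time and is no camera call.
- r.job_done(): hands the job in, once; it reports no verdict.
The state is a dict: "clock": time; "q": joint angles; "qvel": joint speeds; "tau": joint torques, N m; "tool_pos": TCP position; "tcp_rot": TCP orientation; "force": force on the tool from outside, world axes, zero at the start; "torque": the same for the moment, N m; "grip_width": finger opening in m.
Only numpy, scipy, OpenCV 4.12 (cv2) and the standard library are available. Lean on these libraries where they do the work, as an engineer would, in place of code of your own. Each camera call takes 0.05 s, during which the arm holds its last target.

## Working session

There is one attempt and no reset: what is moved stays moved. The work goes in short steps, Python scripts to look and compute and a tool call to move; the robot and the scene stay as the last step left them, time stands still between calls to the robot, and variables do not carry over. Pictures are saved under pics/ and viewed, and the job is handed in when it is done.

Besides the shell and the picture viewer there is one more tool, called after "Emit:" as name(argument=value, ...), one argument or row to a line, values as JSON. arm_command: Moves the arm, as the interface text tells. Its arguments: {"type":"object","properties":{"targets":{"type":"array"},"fingers":{"type":"number"},"newtons":{"type":"number"}},"required":["targets"]}

```bash
mkdir -p pics; ls; python3 - <<'E'
from cell import r
import cv2,numpy as np
s=r.sense();print({k:np.round(v,4).tolist() for k,v in s.items()})
for n in ("scene","top","wrist"):
    im=r.get_image(n);cv2.imwrite(f"pics/{n}0.png",cv2.cvtColor(im,cv2.COLOR_RGB2BGR))
    c=r.camera_info(n);print(n,{k:np.round(v,4).tolist() for k,v in c.items()})
E
```

```text
pics
{'clock': 0.0, 'q': [0.2632, 0.5019, -0.4267, 1.5515, 0.2208, 1.1383, -0.2103], 'qvel': [-0.0, -0.0009, -0.0004, 0.0011, 0.0008, 0.0003, -0.0017], 'tau': [0.0002, -56.9524, -5.8165, -28.0939, 0.0107, 0.0121, 0.0], 'tool_pos': [0.6493, -0.0001, 0.2302], 'tcp_rot': [-2.2204, -2.2204, 0.0022], 'force': [-0.3443, -0.5505, -0.0031], 'torque': [-0.0055, 0.0102, 0.0042], 'grip_width': 0.0855}
scene {'fx': 433.4736, 'fy': 433.4736, 'cx': 259.5622, 'cy': 194.2987, 'xyz': [0.0216, 0.4361, 0.6089], 'attitude': [-1.0745, 2.2249, -1.178]}
top {'fx': 387.7185, 'fy': 387.7185, 'cx': 255.6581, 'cy': 192.2791, 'xyz': [0.4911, -0.0038, 0.955], 'attitude': [-2.2037, 2.1424, -0.0343]}
wrist {'fx': 321.6317, 'fy': 321.6317, 'cx': 259.135, 'cy': 189.9749, 'tool_from_camera': [[-0.0001, -0.9569, -0.2903, 0.0747], [1.0, 0.0004, -0.0016, -0.0003], [0.0017, -0.2903, 0.9569, -0.1423], [0.0, 0.0, 0.0, 1.0]]}
```

View pics/scene0.png

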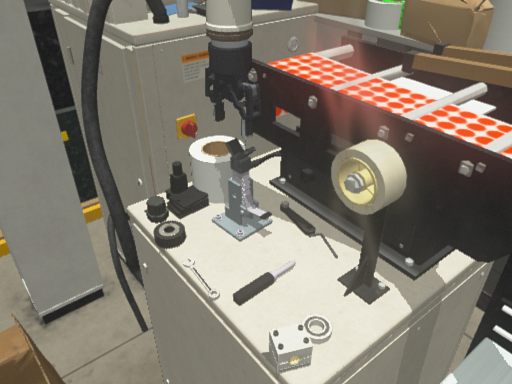

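View pics/top0.png

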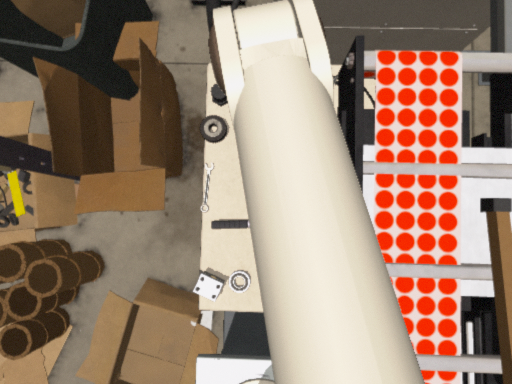

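View pics/wrist0.png

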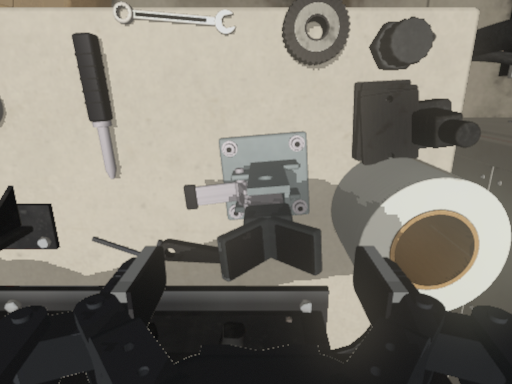

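The wrist view shows the stand at about (265,185), with its pawl to the left (−x world). The pin lies at about (97,105) with its tip pointing down the image (−y world), and the V-head is at about (270,240). I'll enlarge these to measure them.

```bash
cat > h.py <<'E'
from cell import r
import cv2,numpy as np
from scipy.spatial.transform import Rotation as R
def snap(n,name):
    s=r.sense(); im=cv2.cvtColor(r.get_image(n),cv2.COLOR_RGB2BGR); cv2.imwrite(f"pics/{name}.png",im)
    np.savez(f"pics/{name}.npz",p=s['tool_pos'],r=s['tcp_rot']); return s,im
def crop(name,x,y,w,h,f,out):
    im=cv2.imread(f"pics/{name}.png")[y:y+h,x:x+w]
    im=cv2.resize(im,None,fx=f,fy=f,interpolation=cv2.INTER_CUBIC)
    for i in range(0,w,20): cv2.putText(im,str(x+i),(i*f,8),0,.3,(0,0,255),1); cv2.line(im,(i*f,8),(i*f,14),(0,0,255),1)
    for i in range(0,h,20): cv2.putText(im,str(y+i),(0,i*f+4),0,.3,(0,0,255),1); cv2.line(im,(18,i*f),(24,i*f),(0,0,255),1)
    cv2.imwrite(f"pics/{out}.png",im)
def campose(n,name=None):
    c=r.camera_info(n)
    if n=='wrist':
        d=np.load(f"pics/{name}.npz"); T=np.array(c['tool_from_camera']); Rt=R.from_rotvec(d['r']).as_matrix()
        return c,Rt@T[:3,:3],Rt@T[:3,3]+d['p']
    return c,R.from_rotvec(c['attitude']).as_matrix(),np.array(c['xyz'])
def ray(n,uv,name=None):
    c,M,o=campose(n,name); u,v=uv
    return o,M@np.array([(u-c['cx'])/c['fx'],(v-c['cy'])/c['fy'],1])
def at(n,uv,axis,val,name=None):
    o,d=ray(n,uv,name); return o+d*(val-o[axis])/d[axis]
def proj(n,P,name=None):
    c,M,o=campose(n,name); q=(np.atleast_2d(P)-o)@M
    return np.c_[q[:,0]/q[:,2]*c['fx']+c['cx'],q[:,1]/q[:,2]*c['fy']+c['cy']]
E
python3 - <<'E'
from h import *
s=r.sense(); np.savez("pics/wrist0.npz",p=s['tool_pos'],r=s['tcp_rot'])
crop("wrist0",180,120,160,160,5,"c1"); crop("wrist0",60,20,80,170,4,"c2"); crop("scene0",190,120,130,130,6,"c3")
E
```

```text
(no output)
```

View pics/c1.png

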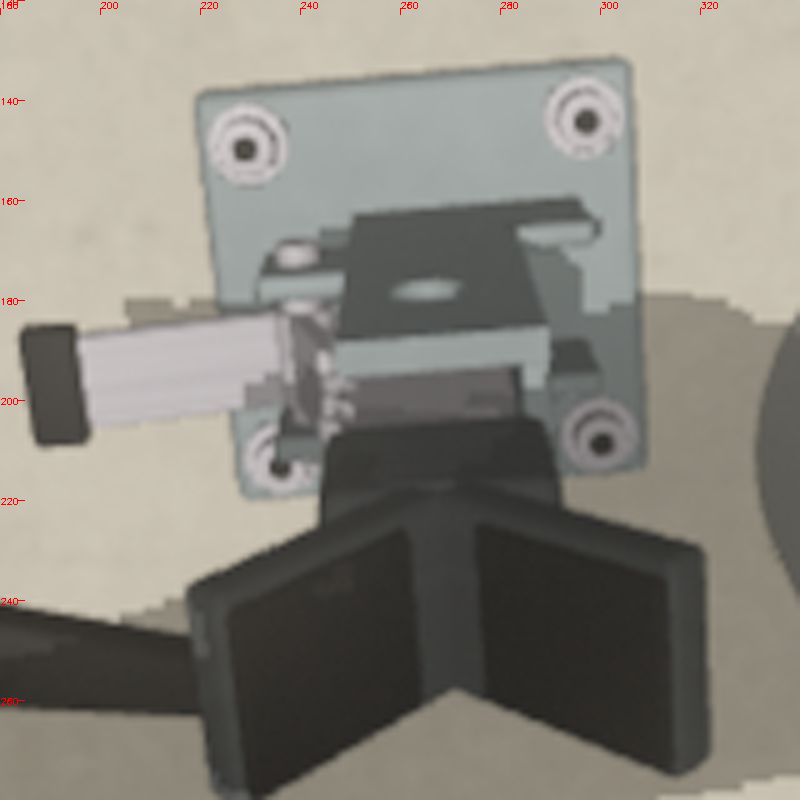

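View pics/c2.png

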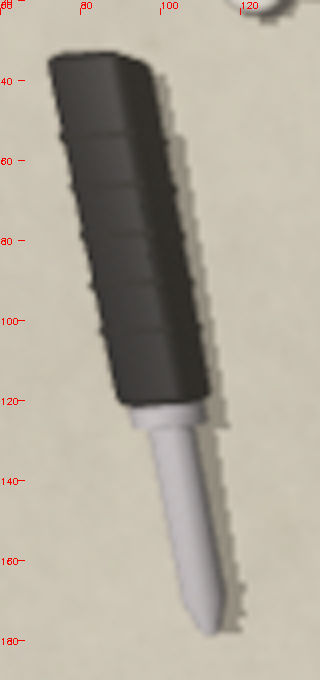

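View pics/c3.png

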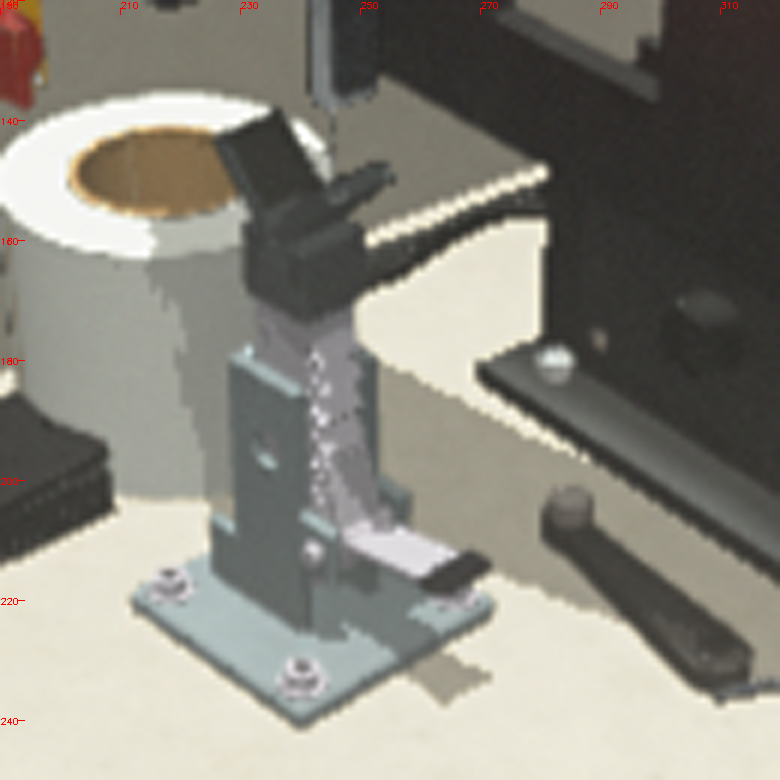

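```bash
cat > fit.py <<'E'
from h import *
from scipy.optimize import least_squares
W=[((219.5,138.3),(-.05,-.05,.01)),((305.7,131.8),(-.05,.05,.01)),((309,213.3),(.05,.05,.01)),((228.5,219.5),(.05,-.05,.01)),
((247.2,188.6),(-.02,-.018,.115)),((289.6,185.4),(-.02,.018,.115))]
H=[((218,238),(-.015,-.03,.189)),((320.8,229.6),(-.015,.03,.189))]
S=[((190+240/6,120+103/6),None)]
S=[((212.3,219.5),(-.05,.05,.01)),((240.3,239.5),(-.05,-.05,.01)),((272,220),(.05,-.05,.01)),((228.5,179.5),(-.02,.018,.115)),((240.8,186),(-.02,-.018,.115))]
def loc(p,P):
    x,y,a=p; c,s=np.cos(a),np.sin(a); P=np.atleast_2d(P)
    return np.c_[x+c*P[:,0]-s*P[:,1],y+s*P[:,0]+c*P[:,1],P[:,2]]
def res(p,sc=True):
    e=[proj('wrist',loc(p,[b for a,b in W]),'wrist0')-[a for a,b in W]]
    hh=np.array([b for a,b in H])+[0,0,p[3]]
    e.append(proj('wrist',loc(p[:3],hh),'wrist0')-[a for a,b in H])
    if sc:e.append(proj('scene',loc(p[:3],[b for a,b in S]))-[a for a,b in S])
    return np.concatenate(e).ravel()
res0=res
def f(p,sc): 
    q=np.array(p)
    e=[proj('wrist',loc(q[:3],[b for a,b in W]),'wrist0')-[a for a,b in W],
    proj('wrist',loc(q[:3],np.array([b for a,b in H])+[0,0,q[3]]),'wrist0')-[a for a,b in H]]
    if sc:e.append(proj('scene',loc(q[:3],[b for a,b in S]))-[a for a,b in S])
    return np.concatenate(e).ravel()
if __name__=='__main__':
  for sc in (False,True):
    o=least_squares(f,[.66,.1,-1.57,.0],args=(sc,)); print(np.round(o.x,4)); print(np.round(o.fun.reshape(-1,2),1).tolist())
  # pin
  for z,pts in ((.02,[(72.5,35),(90,33.5),(89.5,121),(104,121)]),(.01,[(93.5,127),(107,126),(110.5,177.5)]),(.0,[(112.5,118.5)])):
    for q in pts: print(z,q,np.round(at('wrist',q,2,z,'wrist0'),4))
E
python3 fit.py
```

```text
[ 0.6564 -0.0204 -1.4915  0.0095]
[[-1.0, -0.2], [1.9, -0.8], [1.5, 1.2], [-0.4, 1.0], [-2.1, -0.6], [-1.4, -0.6], [1.5, -0.4], [0.0, 0.8]]
[ 0.6562 -0.0206 -1.4893  0.0092]
[[-1.2, 0.1], [1.6, -0.7], [1.4, 1.3], [-0.5, 1.2], [-2.3, -0.3], [-1.7, -0.4], [1.2, -0.2], [-0.5, 0.8], [-2.1, -2.0], [-1.2, -1.1], [0.5, -1.1], [-0.8, -0.4], [-2.0, -0.1]]
0.02 (72.5, 35) [0.4613 0.1297 0.02  ]
0.02 (90, 33.5) [0.4791 0.131  0.02  ]
0.02 (89.5, 121) [0.4654 0.0451 0.02  ]
0.02 (104, 121) [0.481  0.0451 0.02  ]
0.01 (93.5, 127) [0.4636 0.0377 0.01  ]
0.01 (107, 126) [0.4789 0.0388 0.01  ]
0.01 (110.5, 177.5) [ 0.4748 -0.0204  0.01  ]
0.0 (112.5, 118.5) [0.4816 0.0463 0.    ]
```

Emit:
arm_command(
  targets=[
    {"xyz": [-0.0205, 0.007, -0.02], "twist": [0, 0, -0.18]},
    {"xyz": [-0.0205, 0.007, -0.02], "twist": [0, 0, -0.36]},
    {"xyz": [-0.0205, 0.007, -0.02], "twist": [0, 0, -0.54]},
    {"xyz": [-0.0205, 0.007, -0.02], "twist": [0, 0, -0.72]},
    {"xyz": [-0.0205, 0.007, -0.02], "twist": [0, 0, -0.9]},
    {"xyz": [-0.0205, 0.007, -0.02], "twist": [0, 0, -1.08]},
    {"xyz": [-0.0205, 0.007, -0.02], "twist": [0, 0, -1.26]},
    {"xyz": [-0.0205, 0.007, -0.02], "twist": [0, 0, -1.44]},
    {"xyz": [-0.0205, 0.007, -0.02], "twist": [0, 0, -1.6]},
    {"xyz": [-0.0205, 0.007, -0.02], "twist": [0, 0, -1.65]},
    {"xyz": [-0.0205, 0.007, -0.02], "twist": [0, 0, -1.65]},
    {"xyz": [-0.0205, 0.007, -0.02], "twist": [0, 0, -1.65]},
  ],
)

```text
clock: 1.65
tool_pos: [0.6569, -0.0205, 0.2511]
tcp_rot: [0.123, -3.139, -0.0]
force: [-0.3, 0.1, -0.3]
grip_width: 0.0853
```

```bash
python3 - <<'E'
from h import *
s,im=snap('wrist','w1'); snap('scene','s1')
print(s['clock'],s['tool_pos'],R.from_rotvec(s['tcp_rot']).as_matrix().round(3).tolist(),s['force'],s['q'])
crop("scene" and "s1",190,110,130,130,6,"c4")
E
```

```text
1.65 [ 0.656863   -0.02050553  0.25106457] [[-0.997, -0.078, -0.0], [-0.078, 0.997, 0.0], [0.0, 0.0, -1.0]] [-0.29848881  0.07153398 -0.33229141] [ 0.51043678  0.57552872 -0.7690038   1.50091521  0.41264706  1.23320522
  1.33329356]
```

View pics/w1.png

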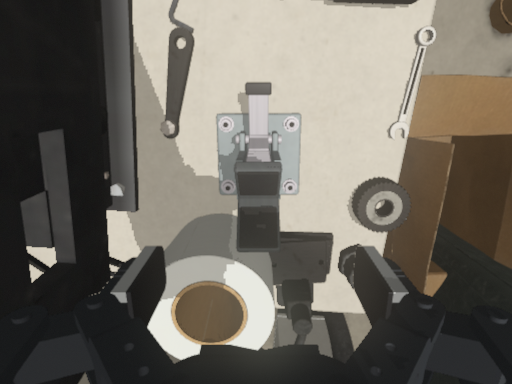

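View pics/c4.png

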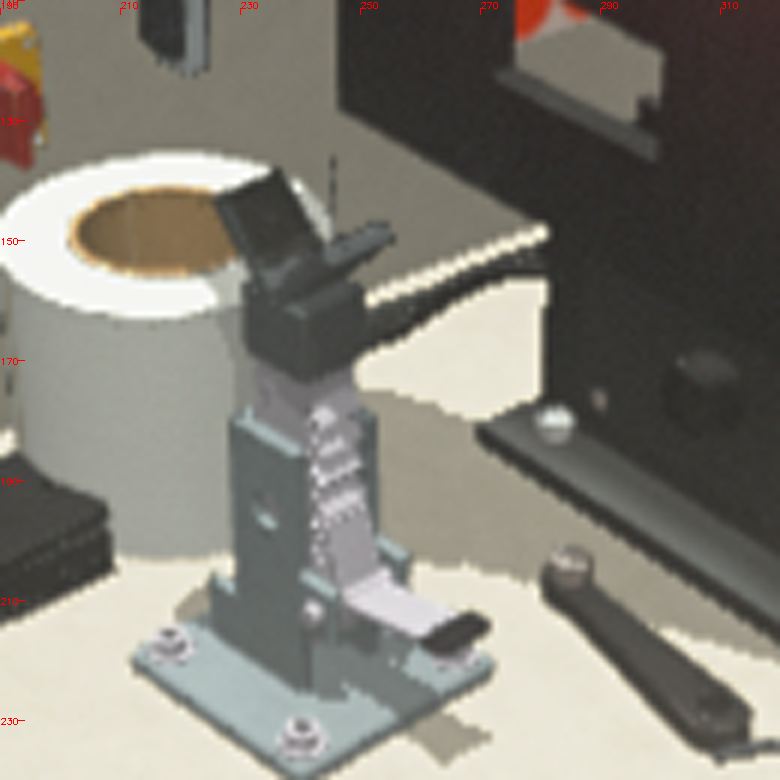

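```bash
python3 - <<'E'
from h import *
crop("w1",205,75,110,185,4,"c5")
for h in (0,.012,.024):
  from fit import loc
  p=[.6562,-.0206,-1.4893]
  P=[(-.02,-.018,.115),(-.015,-.017,.129+h),(-.015,-.017,.159+h),(-.015,.017,.129+h),(-.015,-.03,.189+h),(-.015,.03,.189+h)]
  print(h,proj('scene',loc(p,P)).round(1).tolist())
E
```

```text
0 [[238.8, 185.9], [240.2, 179.1], [239.8, 166.6], [229.6, 172.8], [243.9, 156.0], [224.5, 145.5]]
0.012 [[238.8, 185.9], [240.0, 174.2], [239.7, 161.5], [229.4, 167.9], [243.8, 150.6], [224.3, 140.2]]
0.024 [[238.8, 185.9], [239.9, 169.2], [239.6, 156.3], [229.2, 163.0], [243.7, 145.2], [224.0, 134.9]]
```

View pics/c5.png

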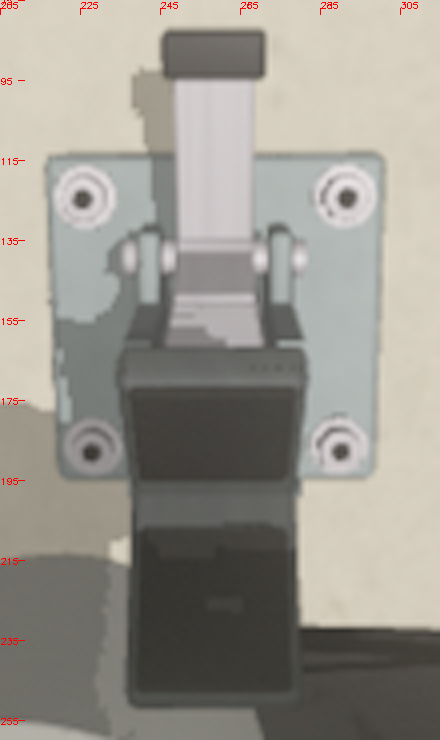

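```bash
python3 - <<'E'
from h import *
from fit import *
A=[((216.8,113.5),(.05,-.05,.01)),((301,113.5),(-.05,-.05,.01)),((298.8,194),(-.05,.05,.01)),((219.5,194.3),(.05,.05,.01))]
B=[((236,162.5),(.015,-.03,.201)),((281.5,162),(-.015,-.03,.201)),((236.8,251),(.015,.03,.201)),((279.7,250.7),(-.015,.03,.201))]
for C in (A,B,A+B):
  g=lambda p:(proj('wrist',loc(p,[b for a,b in C]),'w1')-[a for a,b in C]).ravel()
  o=least_squares(g,[.66,-.02,-1.5]); print(o.x.round(4),o.fun.reshape(-1,2).round(1).tolist())
for C in (W,H):
  CC=[(a,np.array(b)+[0,0,.012*(C is H)]) for a,b in C]
  g=lambda p:(proj('wrist',loc(p,[b for a,b in CC]),'wrist0')-[a for a,b in CC]).ravel()
  o=least_squares(g,[.66,-.02,-1.5]); print(o.x.round(4),o.fun.reshape(-1,2).round(1).tolist())
E
```

```text
[ 0.6547 -0.02   -1.4905] [[-0.9, -0.5], [1.0, -0.7], [0.3, 0.8], [-0.3, 0.7]]
[ 0.6529 -0.0205 -1.496 ] [[-2.0, -0.4], [1.8, 0.2], [-1.0, 0.0], [1.3, 0.4]]
[ 0.6533 -0.0204 -1.4929] [[-1.2, -1.9], [0.9, -1.9], [-0.0, -0.1], [-0.7, -0.4], [-2.0, 0.3], [1.8, 0.8], [-0.7, 0.7], [1.6, 0.9]]
[ 0.6584 -0.0205 -1.495 ] [[-0.6, -0.2], [2.2, -0.5], [1.6, 1.5], [-0.4, 1.1], [-1.4, -0.5], [-0.7, -0.5]]
[ 0.6573 -0.0192 -1.4816] [[0.0, -0.0], [-0.0, 0.0]]
```

Emit:
arm_command(
  targets=[
    {"xyz": [0.001, -0.002, 0.03], "twist": [0, 0, 0]},
    {"xyz": [0.001, -0.002, 0.06], "twist": [0, 0, 0]},
    {"xyz": [0.001, -0.002, 0.09], "twist": [0, 0, 0]},
    {"xyz": [0.001, -0.002, 0.107], "twist": [0, 0, 0]},
    {"xyz": [0.001, -0.002, 0.107], "twist": [0, 0, 0]},
  ],
)

```text
clock: 2.38
tool_pos: [0.6554, -0.0226, 0.1431]
tcp_rot: [0.124, -3.137, -0.0]
force: [-0.5, -1.0, 1.0]
grip_width: 0.0855
```

Emit:
arm_command(
  targets=[
    {"xyz": [0, 0, 0], "twist": [0, 0, 0]},
    {"xyz": [0, 0, 0], "twist": [0, 0, 0]},
    {"xyz": [0, 0, 0], "twist": [0, 0, 0]},
    {"xyz": [0, 0, 0], "twist": [0, 0, 0]},
    {"xyz": [0, 0, 0], "twist": [0, 0, 0]},
    {"xyz": [0, 0, 0], "twist": [0, 0, 0]},
  ],
  fingers=20,
  newtons=50,
)

```text
clock: 3.12
tool_pos: [0.6566, -0.0214, 0.1455]
tcp_rot: [-0.126, 3.138, 0.001]
force: [-1.5, 2.7, 6.4]
grip_width: 0.0296
```

Emit:
arm_command(
  targets=[
    {"xyz": [0, 0, -0.006], "twist": [0, 0, 0]},
    {"xyz": [0, 0, -0.012], "twist": [0, 0, 0]},
    {"xyz": [0, 0, -0.018], "twist": [0, 0, 0]},
    {"xyz": [0, 0, -0.024], "twist": [0, 0, 0]},
    {"xyz": [0, 0, -0.029], "twist": [0, 0, 0]},
    {"xyz": [0, 0, -0.032], "twist": [0, 0, 0]},
    {"xyz": [0, 0, -0.032], "twist": [0, 0, 0]},
    {"xyz": [0, 0, -0.032], "twist": [0, 0, 0]},
  ],
)

```text
clock: 4.12
tool_pos: [0.6566, -0.0215, 0.1759]
tcp_rot: [-0.126, 3.138, 0.002]
force: [3.9, 4.5, -3.6]
grip_width: 0.0295
```

```bash
python3 - <<'E'
from h import *
snap('scene','s2'); s,_=snap('wrist','w2'); print(s['clock'],s['tool_pos'],s['force'],s['grip_width'])
crop("s2",190,110,130,130,6,"c6")
from fit import loc
p=[.656,-.0224,-1.493]
for h in (.036,.042,.048):
  P=[(-.02,-.018,.115),(-.015,-.017,.129+h),(-.015,.017,.129+h)]
  print(h,proj('scene',loc(p,P)).round(1).tolist())
E
```

```text
4.175 [ 0.65655512 -0.02145673  0.17592892] [ 3.17911066  4.10746106 -4.0191404 ] 0.029116402338790863
0.036 [[239.5, 185.6], [240.5, 163.8], [229.7, 157.7]]
0.042 [[239.5, 185.6], [240.5, 161.3], [229.6, 155.2]]
0.048 [[239.5, 185.6], [240.4, 158.7], [229.5, 152.6]]
```

View pics/c6.png

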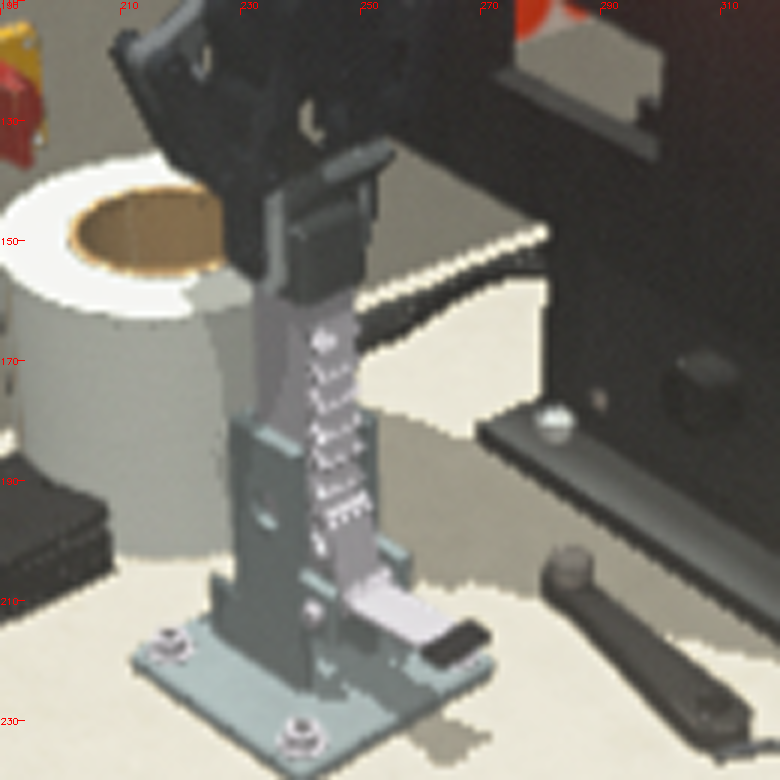

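Emit:
arm_command(
  targets=[
    {"xyz": [0, 0, 0.002], "twist": [0, 0, 0]},
    {"xyz": [0, 0, 0.004], "twist": [0, 0, 0]},
    {"xyz": [0, 0, 0.004], "twist": [0, 0, 0]},
  ],
)

```text
clock: 4.6
tool_pos: [0.6566, -0.0215, 0.1718]
tcp_rot: [-0.126, 3.138, 0.002]
force: [3.9, 5.0, -4.3]
grip_width: 0.0294
```

Emit:
arm_command(
  targets=[
    {"xyz": [0, 0, 0], "twist": [0, 0, 0]},
    {"xyz": [0, 0, 0], "twist": [0, 0, 0]},
    {"xyz": [0, 0, 0], "twist": [0, 0, 0]},
    {"xyz": [0, 0, 0], "twist": [0, 0, 0]},
    {"xyz": [0, 0, 0], "twist": [0, 0, 0]},
  ],
  fingers=100,
)

```text
clock: 5.22
tool_pos: [0.6561, -0.0227, 0.1723]
tcp_rot: [0.124, -3.139, 0.0]
force: [0.5, -0.2, 1.5]
grip_width: 0.0853
```

```bash
python3 - <<'E'
from h import *
s,_=snap('scene','s3');  print(s['clock'],s['tool_pos'],s['force'],s['grip_width'])
crop("s3",190,110,130,130,6,"c7")
E
```

```text
5.225 [ 0.65613425 -0.02265319  0.17233653] [ 0.52185758 -0.16647269  1.48073678] 0.08534936683582713
```

View pics/c7.png

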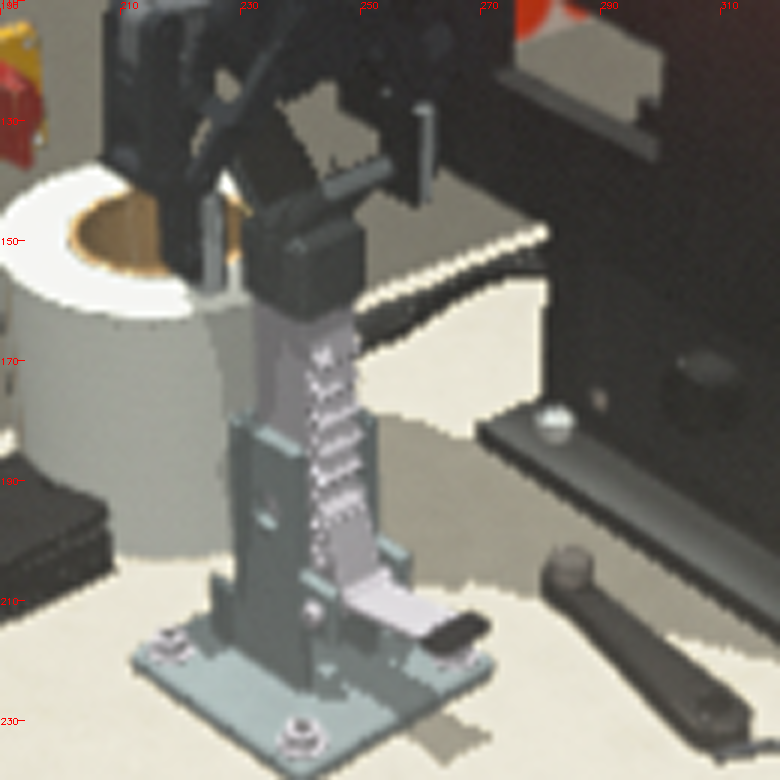

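Emit:
arm_command(
  targets=[
    {"xyz": [0, 0, -0.04], "twist": [0, 0, 0]},
    {"xyz": [0, 0, -0.08], "twist": [0, 0, 0]},
    {"xyz": [0, 0, -0.08], "twist": [0, 0, 0]},
    {"xyz": [0.03, 0.02, -0.08], "twist": [0, 0, 0.18]},
    {"xyz": [0.06, 0.04, -0.08], "twist": [0, 0, 0.36]},
    {"xyz": [0.09, 0.06, -0.08], "twist": [0, 0, 0.54]},
    {"xyz": [0.12, 0.08, -0.08], "twist": [0, 0, 0.72]},
    {"xyz": [0.15, 0.1, -0.08], "twist": [0, 0, 0.9]},
    {"xyz": [0.177, 0.123, -0.08], "twist": [0, 0, 1.08]},
    {"xyz": [0.177, 0.123, -0.08], "twist": [0, 0, 1.26]},
    {"xyz": [0.177, 0.123, -0.08], "twist": [0, 0, 1.44]},
    {"xyz": [0.177, 0.123, -0.08], "twist": [0, 0, 1.62]},
    {"xyz": [0.177, 0.123, -0.08], "twist": [0, 0, 1.62]},
    {"xyz": [0.177, 0.123, -0.08], "twist": [0, 0, 1.62]},
  ],
)

```text
clock: 7.02
tool_pos: [0.4697, 0.086, 0.2519]
tcp_rot: [-2.183, -2.258, 0.001]
force: [-0.2, 0.5, -0.3]
grip_width: 0.0855
```

```bash
python3 - <<'E'
from h import *
s,_=snap('wrist','w4');  print(s['clock'],s['tool_pos'],R.from_rotvec(s['tcp_rot']).as_matrix().round(4).tolist(),s['grip_width'],s['q'])
E
```

```text
7.025 [0.46968398 0.08604836 0.25193125] [[-0.0336, 0.9994, -0.0006], [0.9994, 0.0336, -0.0], [-0.0, -0.0006, -1.0]] 0.08553014123884248 [ 0.32502682  0.18108778 -0.62338554  1.94083141  0.12084885  1.056961
 -0.31663957]
```

View pics/w4.png

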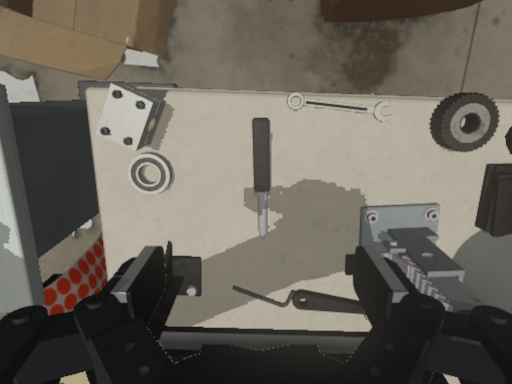

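```bash
python3 - <<'E'
from h import *
crop("w4",225,105,80,145,5,"c8")
E
```

```text
(no output)
```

View pics/c8.png

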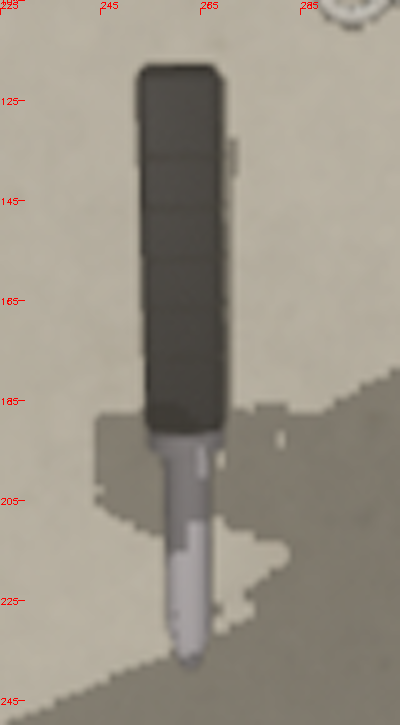

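```bash
python3 - <<'E'
from h import *
Rt=R.from_rotvec(np.load('pics/w4.npz')['r']).as_matrix(); e=Rt@np.array([.0019,.0021,0])
for z,u in ((.02,(260.7,118)),(.02,(262.2,191.5)),(.015,(262.3,194)),(.01,(263,238))):
  print(z,(at('wrist',u,2,z,'w4')-e).round(4))
E
```

```text
0.02 [0.4668 0.1309 0.02  ]
0.02 [0.4717 0.0434 0.02  ]
0.015 [0.472  0.0387 0.015 ]
0.01 [ 0.4752 -0.0232  0.01  ]
```

Emit:
arm_command(
  targets=[
    {"xyz": [0.009, -0.0005, 0.05], "twist": [0, 0, -0.02]},
    {"xyz": [0.009, -0.0005, 0.1], "twist": [0, 0, -0.02]},
    {"xyz": [0.009, -0.0005, 0.15], "twist": [0, 0, -0.02]},
    {"xyz": [0.009, -0.0005, 0.19], "twist": [0, 0, -0.02]},
    {"xyz": [0.009, -0.0005, 0.22], "twist": [0, 0, -0.02]},
    {"xyz": [0.009, -0.0005, 0.238], "twist": [0, 0, -0.02]},
    {"xyz": [0.009, -0.0005, 0.247], "twist": [0, 0, -0.02]},
    {"xyz": [0.009, -0.0005, 0.247], "twist": [0, 0, -0.02]},
    {"xyz": [0.009, -0.0005, 0.247], "twist": [0, 0, -0.02]},
  ],
)

```text
clock: 8.2
tool_pos: [0.4701, 0.0953, 0.0062]
tcp_rot: [2.164, 2.276, 0.002]
force: [0.1, 0.4, -0.7]
grip_width: 0.0856
```

```bash
python3 - <<'E'
from h import *
s,_=snap('wrist','w5');  print(s['clock'],s['tool_pos'],s['force'])
E
```

```text
8.2 [0.47011278 0.09525674 0.00622399] [ 0.09047117  0.36524189 -0.67035775]
```

View pics/w5.png

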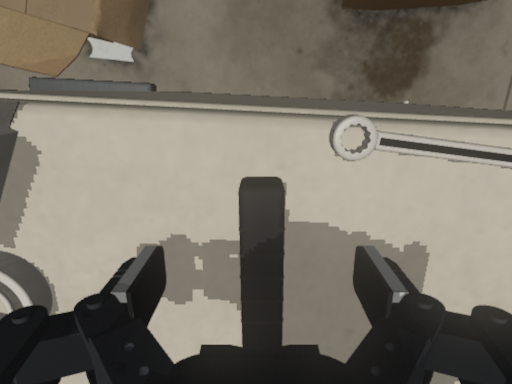

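The pin grip sits centred between the pads at columns 240–285, so I'll close on it.

Emit:
arm_command(
  targets=[
    {"xyz": [0, 0, 0.003], "twist": [0, 0, 0]},
    {"xyz": [0, 0, 0.003], "twist": [0, 0, 0]},
    {"xyz": [0, 0, 0.003], "twist": [0, 0, 0]},
    {"xyz": [0, 0, 0.003], "twist": [0, 0, 0]},
    {"xyz": [0, 0, 0.003], "twist": [0, 0, 0]},
    {"xyz": [0, 0, 0.003], "twist": [0, 0, 0]},
    {"xyz": [0, 0, 0.003], "twist": [0, 0, 0]},
  ],
  fingers=5,
  newtons=80,
)

```text
clock: 9.12
tool_pos: [0.4696, 0.0952, 0.0027]
tcp_rot: [2.165, 2.276, 0.001]
force: [-0.5, -0.4, 5.4]
grip_width: 0.018
```

Emit:
arm_command(
  targets=[
    {"xyz": [0, 0, -0.02], "twist": [0, 0, 0]},
    {"xyz": [0, 0, -0.05], "twist": [0, 0, 0]},
    {"xyz": [0.005, 0.03, -0.075], "twist": [0, 0, -0.01]},
    {"xyz": [0.012, 0.065, -0.075], "twist": [0, 0, -0.02]},
    {"xyz": [0.02, 0.1, -0.075], "twist": [0, 0, -0.028]},
    {"xyz": [0.026, 0.135, -0.075], "twist": [0, 0, -0.028]},
    {"xyz": [0.031, 0.16, -0.075], "twist": [0, 0, -0.028]},
    {"xyz": [0.031, 0.176, -0.075], "twist": [0, 0, -0.028]},
    {"xyz": [0.031, 0.176, -0.075], "twist": [0, 0, -0.028]},
    {"xyz": [0.031, 0.176, -0.075], "twist": [0, 0, -0.028]},
  ],
)

```text
clock: 10.38
tool_pos: [0.6421, 0.1347, 0.0766]
tcp_rot: [-2.132, -2.306, 0.002]
force: [-0.3, 0.5, -1.8]
grip_width: 0.0178
```

```bash
python3 - <<'E'
from h import *
s,_=snap('wrist','w6'); snap('scene','s6'); snap('top','t6'); print(s['clock'],s['tool_pos'],R.from_rotvec(s['tcp_rot']).as_matrix().round(4).tolist(),s['force'],s['grip_width'],s['q'])
crop("s6",190,100,130,130,6,"c9")
E
```

```text
10.375 [0.64207228 0.13466973 0.07662496] [[-0.0781, 0.9969, -0.002], [0.9969, 0.0781, -0.0003], [-0.0002, -0.002, -1.0]] [-0.26247118  0.52440013 -1.76476226] 0.017790459260364676 [ 0.10367295  0.70692993 -0.50185599  1.63834964  0.40835145  0.90461461
 -0.47531956]
```

View pics/c9.png

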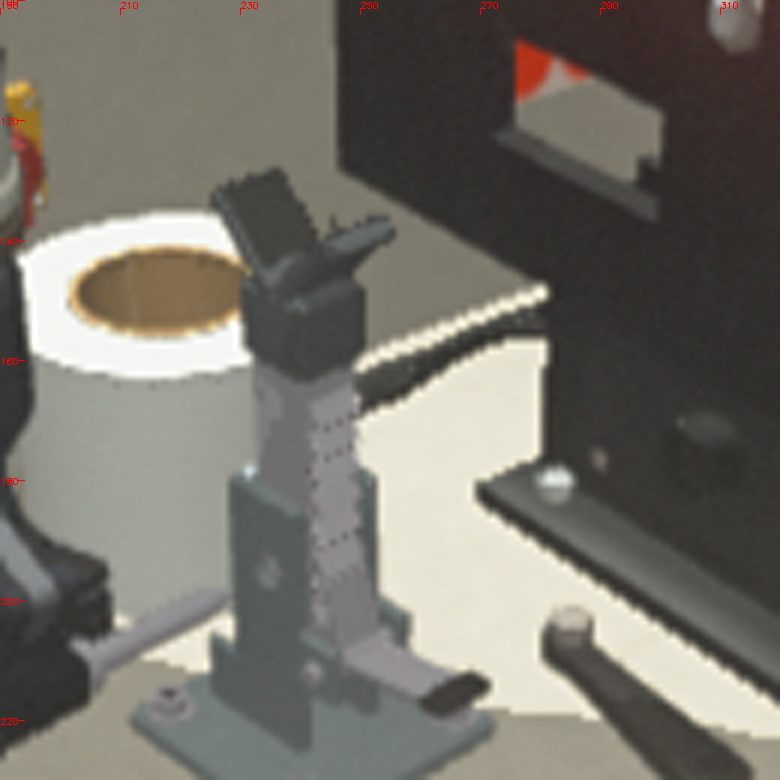

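View pics/w6.png

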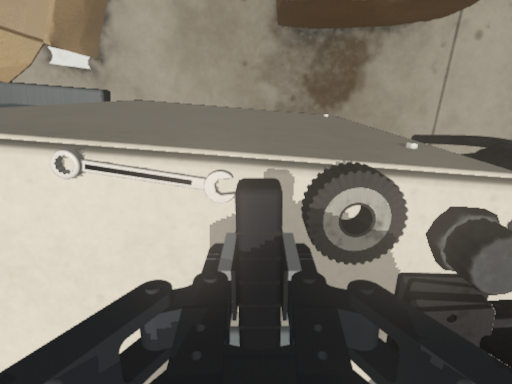

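View pics/t6.png

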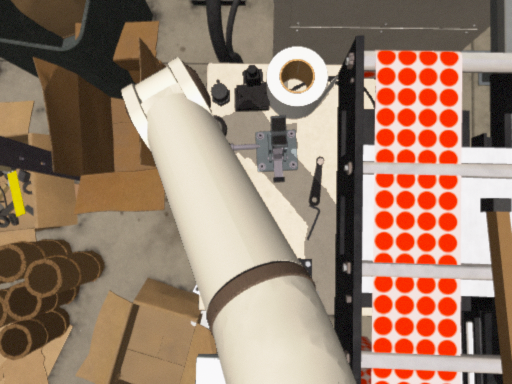

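```bash
python3 - <<'E'
from h import *
from fit import loc
crop("s6",195,165,70,60,11,"c10"); crop("t6",215,110,90,80,8,"c11")
p=[.656,-.0224,-1.493]
P=loc(p,[(-.02,0,.085),(-.05,-.05,.01),(-.05,.05,.01),(.05,.05,.01),(.05,-.05,.01),(-.02,-.018,.115),(-.02,.018,.115)])
d=np.load('pics/w6.npz');Rt=R.from_rotvec(d['r']).as_matrix()
tip=d['p']+Rt@np.array([-.118,0,-.0073]); sh=d['p']+Rt@np.array([-.058,0,-.0073])
for n in('scene','top'): print(n,proj(n,P).round(1).tolist(),'tip',proj(n,[tip,sh]).round(1).tolist())
print(tip)
E
```

```text
scene [[234.3, 194.0], [239.7, 238.1], [210.9, 217.2], [244.0, 200.0], [273.2, 218.7], [239.5, 185.6], [228.4, 178.8]] tip [[227.7, 198.2], [205.0, 209.6]]
top [[269.2, 145.0], [257.9, 171.5], [255.9, 131.3], [296.5, 129.1], [298.8, 169.4], [269.7, 150.6], [268.8, 134.3]] tip [[260.6, 146.3], [234.2, 147.7]]
[0.65130462 0.01703263 0.0839439 ]
```

View pics/c10.png

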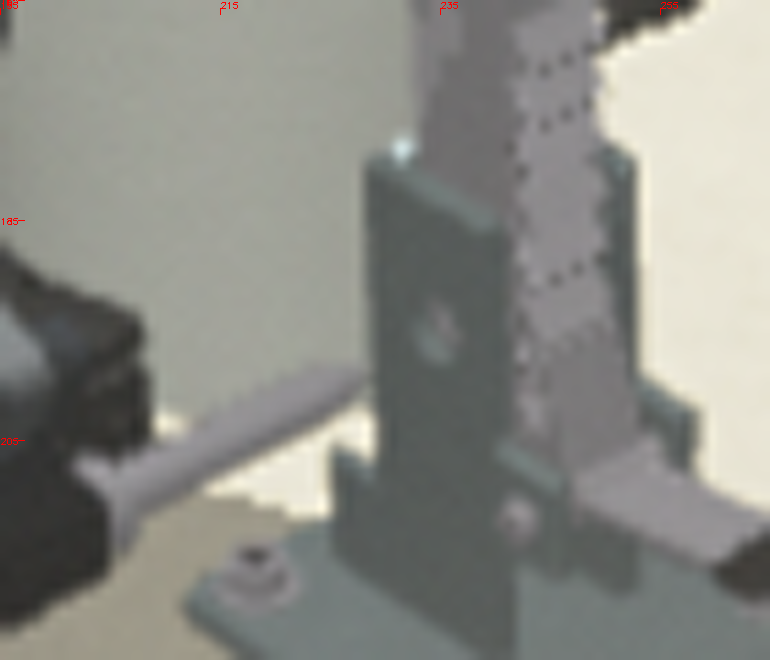

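View pics/c11.png

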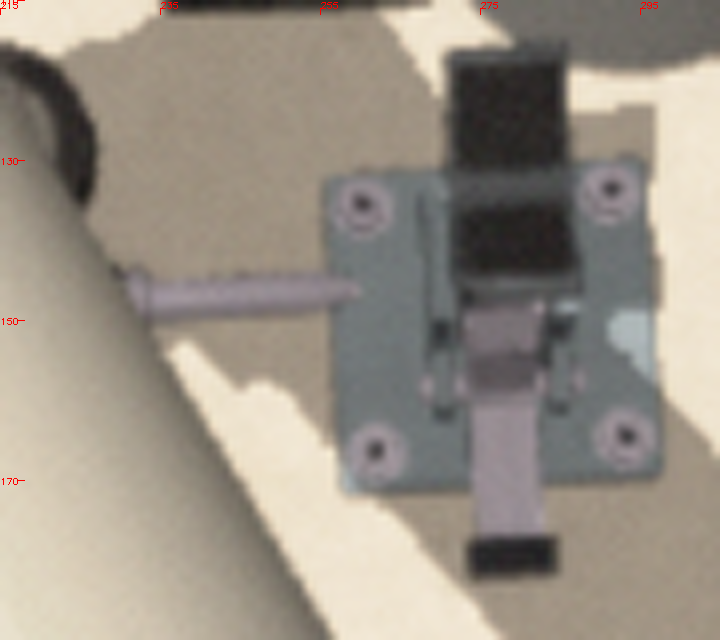

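```bash
python3 - <<'E'
from h import *
crop("w4",340,190,125,120,6,"c12")
E
```

```text
(no output)
```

View pics/c12.png

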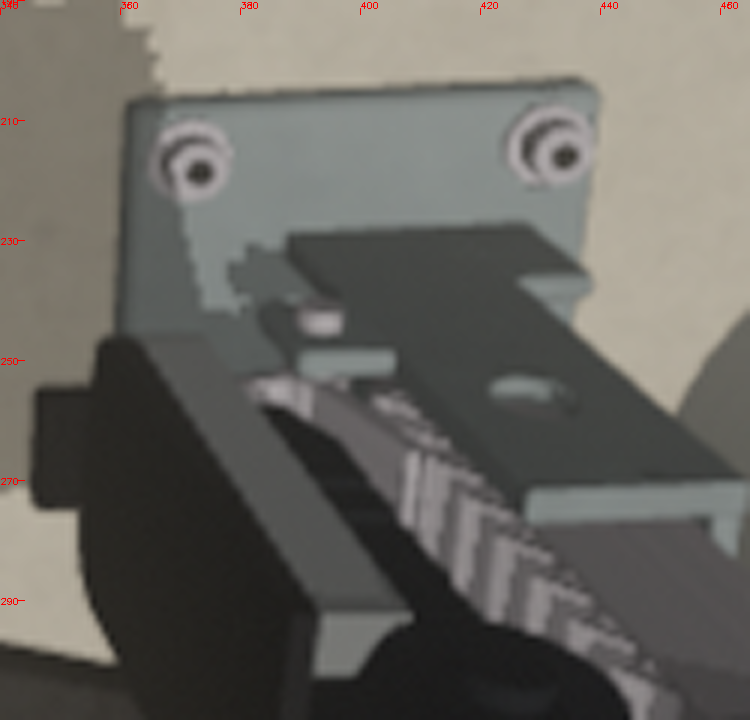

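```bash
python3 - <<'E'
from h import *
from fit import loc
from scipy.optimize import least_squares
Rt=R.from_rotvec(np.load('pics/w4.npz')['r']).as_matrix(); e=Rt@np.array([.0019,.0021,0])
p=[.656,-.0224,-1.493]
Q=[((429.2,256),(-.02,0,.085)),((427.8,271.7),(-.02,-.018,.115)),((464.2,270),(-.02,.018,.115)),((361,206.5),(-.05,-.05,.01)),((439.8,203),(-.05,.05,.01))]
for u,P in Q:
  print(P,(at('wrist',u,2,P[2],'w4')-e-loc(p,P)[0]).round(4))
# wrist0 hole
for u,P in [((180+425/5,120+290/5),(-.02,0,.085))]:
  d=np.load('pics/wrist0.npz');Rt=R.from_rotvec(d['r']).as_matrix(); e=Rt@np.array([.0019,.0021,0])
  print((at('wrist',u,2,P[2],'wrist0')-e-loc(p,P)[0]).round(4))
E
```

```text
(-0.02, 0, 0.085) [-0.0027 -0.0001  0.    ]
(-0.02, -0.018, 0.115) [-0.001  -0.0002  0.    ]
(-0.02, 0.018, 0.115) [-0.0017  0.0001  0.    ]
(-0.05, -0.05, 0.01) [-0.0045  0.0012  0.    ]
(-0.05, 0.05, 0.01) [-0.0055  0.0015  0.    ]
[-0.0026 -0.0005  0.    ]
```

```bash
python3 - <<'E'
from h import *
a=cv2.imread('pics/w4.png')[222:285,380:470].astype(float); b=cv2.imread('pics/wrist0.png')[155:200,235:300].astype(float); c=cv2.imread('pics/s6.png')[172:215,220:250].astype(float)
for i,(x,g,lo) in enumerate(((a,7,40),(b,8,40),(c,14,50))):
    y=np.clip((x-lo)*3.2,0,255).astype(np.uint8); y=cv2.resize(y,None,fx=g,fy=g,interpolation=cv2.INTER_NEAREST); cv2.imwrite(f'pics/e{i}.png',y)
E
```

```text
(no output)
```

View pics/e0.png

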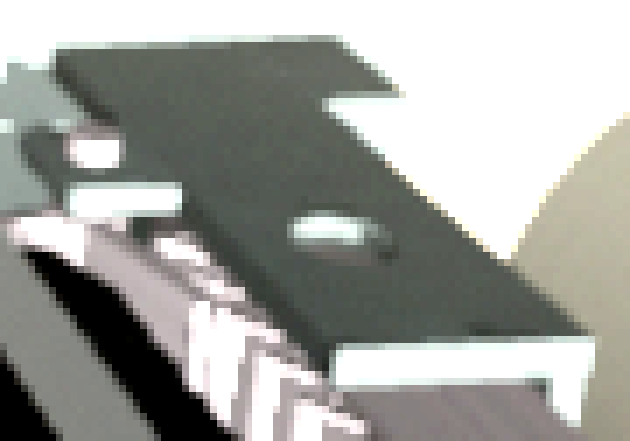

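View pics/e1.png

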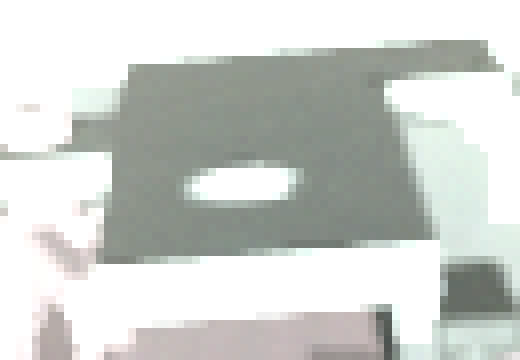

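View pics/e2.png

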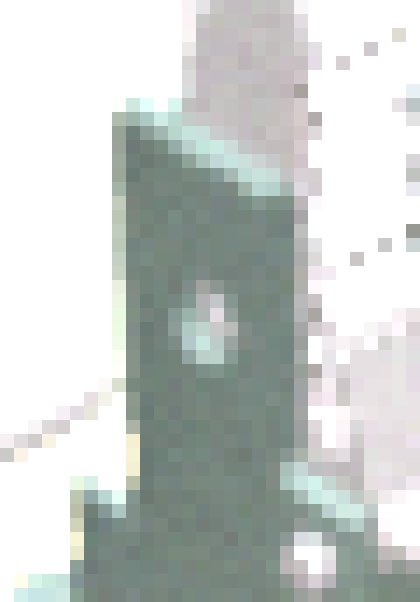

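```bash
cat > ba.py <<'E'
from h import *
from fit import loc
from scipy.optimize import least_squares
c=r.camera_info; CI={n:c(n) for n in('scene','top','wrist')}
def proj2(n,P,name,d):
    ci=CI[n]; dR=R.from_rotvec(d[3:]).as_matrix()
    if n=='wrist':
        z=np.load(f"pics/{name}.npz"); T=np.array(ci['tool_from_camera']); Rt=R.from_rotvec(z['r']).as_matrix()
        M=Rt@T[:3,:3]@dR; o=Rt@(T[:3,3]+d[:3])+z['p']
    else: M=R.from_rotvec(ci['attitude']).as_matrix()@dR; o=np.array(ci['xyz'])+d[:3]
    q=(np.atleast_2d(P)-o)@M
    return np.c_[q[:,0]/q[:,2]*ci['fx']+ci['cx'],q[:,1]/q[:,2]*ci['fy']+ci['cy']]
a,b,e,f=(-.05,-.05,.01),(-.05,.05,.01),(.05,.05,.01),(.05,-.05,.01)
c1,c2,ho=(-.02,-.018,.115),(-.02,.018,.115),(-.02,0,.085)
def hd(x,y,h): return (x,y,.189+h)
S=[('wrist','wrist0',[((219.5,138.3),a),((305.7,131.8),b),((309,213.3),e),((228.5,219.5),f),((247.2,188.6),c1),((289.6,185.4),c2),((218,238),hd(-.015,-.03,.012)),((320.8,229.6),hd(-.015,.03,.012))]),
('wrist','w1',[((216.8,113.5),f),((301,113.5),a),((298.8,194),b),((219.5,194.3),e),((236.3,162.5),hd(.015,-.03,.012)),((281,162),hd(-.015,-.03,.012)),((236.8,251),hd(.015,.03,.012)),((279.7,250.7),hd(-.015,.03,.012))]),
('wrist','w4',[((361.3,206.7),a),((439.5,204),b),((427.8,271.7),c1),((464.2,270),c2),((428.7,255.7),ho)]),
('scene','s6',[((212.3,219.5),b),((240.3,239.5),a),((272,220),f),((229,179.5),c2),((240.2,185.6),c1),((234.8,195.2),ho)]),
('top','t6',[((255.4,132.7),b),((295.4,130),e),((297.8,168.8),f),((258,171.6),a)])]
PIN=[('scene','s6',[(228.4,199.5),(208.6,208.8),(222.3,201.5)],1),('top','t6',[(237.5,147.),(258.7,146.4)],None)]
z=np.load('pics/w6.npz');Rt=R.from_rotvec(z['r']).as_matrix()
PRW=[.002,.002,.002,.006,.006,.006]
def F(v,parts=False):
    p=v[:3]; D={'wrist':v[3:9],'scene':v[9:15],'top':v[15:21]}; dy,dz,lx=v[21:24]  # pin axis offset in tool y,z; tip dist
    out=[]
    for n,m,L in S: out.append((proj2(n,loc(p,[q for _,q in L]),m,D[n])-[u for u,_ in L]).ravel())
    ax=z['p']+ (Rt@np.array([[-.058,dy,-.0073+dz],[-.118+lx,dy,-.0073+dz]]).T).T
    for n,m,L,t in PIN:
        q=proj2(n,ax,m,D[n]); d=(q[1]-q[0])/np.linalg.norm(q[1]-q[0]); nn=np.array([-d[1],d[0]])
        out.append((np.array(L)-q[0])@nn)
        if t: out.append(q[1]-L[0])
    pr=np.concatenate([D[n]/PRW for n in D]); 
    if parts: return out
    return np.concatenate(out+[pr,[dy/.001,dz/.0015,lx/.002]])
v0=np.zeros(24); v0[:3]=.656,-.0224,-1.493
o=least_squares(F,v0); v=o.x; C=np.linalg.inv(o.jac.T@o.jac)
print('p',v[:3].round(4),'sd',np.sqrt(np.diag(C))[:3].round(4)); print('wrist',v[3:9].round(4)); print('scene',v[9:15].round(4));print('top',v[15:21].round(4));print('pin dy,dz,lx',v[21:].round(4),np.sqrt(np.diag(C))[21:].round(4))
for q in F(v,True): print(q.round(1).tolist())
print('TCP',z['p'])
E
python3 ba.py
```

```text
p [ 0.6558 -0.0223 -1.4896] sd [0.0003 0.0003 0.0049]
wrist [-0.0026 -0.0008 -0.0028  0.004   0.0002 -0.0006]
scene [ 0.0001  0.0001  0.0001  0.0024 -0.0007 -0.    ]
top [-0.0001 -0.0001  0.0003  0.0006  0.0013  0.0004]
pin dy,dz,lx [ 0.0002 -0.0001 -0.0002] [0.0009 0.0012 0.0016]
[-0.7, 0.3, 1.5, -0.4, 1.3, 1.1, -0.2, 1.0, -1.9, -0.9, -1.7, -1.0, 1.5, -0.1, 0.1, 0.9]
[-0.6, -0.8, 0.7, -1.0, 0.1, 0.2, -0.1, 0.0, -2.2, 0.5, 1.6, 0.9, -0.5, -0.2, 1.3, 0.0]
[1.1, 1.0, 1.9, 0.3, -1.8, -0.8, -1.4, -0.6, 0.4, -0.2]
[-1.0, -1.2, -0.0, -0.3, 1.6, -0.3, -0.1, 0.5, -0.2, 1.2, -0.1, -0.1]
[-0.1, -1.0, 0.4, -0.7, 0.4, 0.8, -0.6, 0.3]
[0.4, -0.2, -0.5]
[-0.3, -0.3]
[-0.6, -0.0]
TCP [0.64207228 0.13466973 0.07662496]
```

Emit:
arm_command(
  targets=[
    {"xyz": [0, 0.001, -0.001], "twist": [0, 0, 0]},
    {"xyz": [-0.005, 0.001, -0.001], "twist": [0, 0, 0]},
    {"xyz": [-0.01, 0.001, -0.001], "twist": [0, 0, 0]},
    {"xyz": [-0.015, 0.001, -0.001], "twist": [0, 0, 0]},
    {"xyz": [-0.018, 0.001, -0.001], "twist": [0, 0, 0]},
    {"xyz": [-0.022, 0.001, -0.001], "twist": [0, 0, 0]},
    {"xyz": [-0.025, 0.001, -0.001], "twist": [0, 0, 0]},
    {"xyz": [-0.025, 0.001, -0.001], "twist": [0, 0, 0]},
    {"xyz": [-0.025, 0.001, -0.001], "twist": [0, 0, 0]},
  ],
)

```text
clock: 11.65
tool_pos: [0.6464, 0.1102, 0.0783]
tcp_rot: [-2.133, -2.307, -0.0]
force: [0.7, 0.4, -1.5]
grip_width: 0.018
```

```bash
python3 - <<'E'
from h import *
s,_=snap('scene','s7'); print(s['clock'],s['tool_pos'],s['force'],s['torque'],s['grip_width'])
crop("s7",195,160,70,60,11,"c13")
E
```

```text
11.65 [0.64635652 0.11023713 0.07834534] [ 0.66036459  0.36622791 -1.49553892] [ 0.07210185 -0.03825792 -0.02742468] 0.017983113959298094
```

View pics/c13.png

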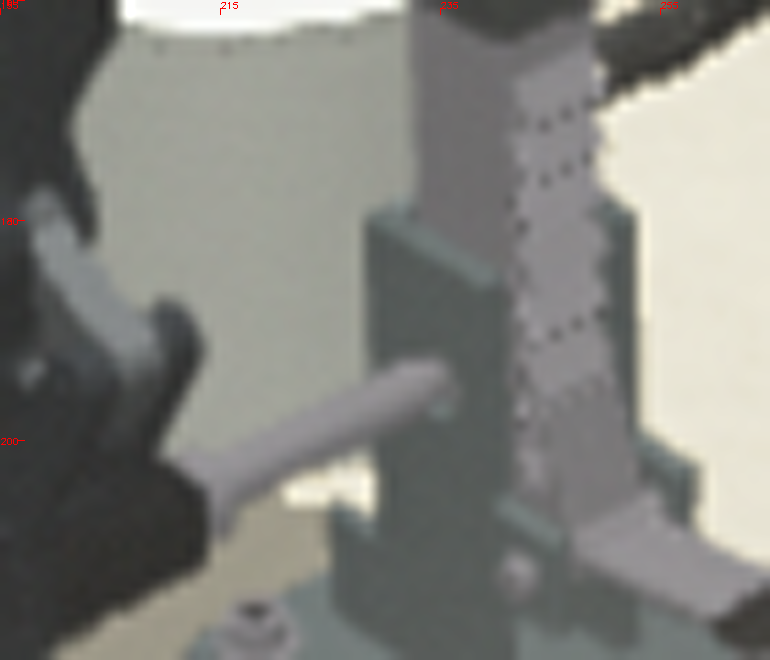

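Emit:
arm_command(
  targets=[
    {"xyz": [0, -0.001, 0.0005], "twist": [0, 0, 0]},
    {"xyz": [-0.004, -0.001, 0.0005], "twist": [0, 0, 0]},
    {"xyz": [-0.008, -0.001, 0.0005], "twist": [0, 0, 0]},
    {"xyz": [-0.012, -0.001, 0.0005], "twist": [0, 0, 0]},
    {"xyz": [-0.016, -0.001, 0.0005], "twist": [0, 0, 0]},
    {"xyz": [-0.02, -0.001, 0.0005], "twist": [0, 0, 0]},
    {"xyz": [-0.02, -0.001, 0.0005], "twist": [0, 0, 0]},
  ],
)

```text
clock: 12.58
tool_pos: [0.6471, 0.0892, 0.0778]
tcp_rot: [2.134, 2.305, -0.0]
force: [0.5, 0.3, -2.0]
grip_width: 0.0178
```

```bash
python3 - <<'E'
from h import *
s,_=snap('scene','s8'); print(s['clock'],s['tool_pos'],s['force'],s['torque'],s['grip_width'])
crop("s8",195,160,70,60,11,"c14")
E
```

```text
12.575 [0.64705071 0.08920776 0.07778233] [ 0.5250542   0.34873064 -1.95571379] [ 0.09188627  0.0439731  -0.00842808] 0.017820399542851955
```

View pics/c14.png

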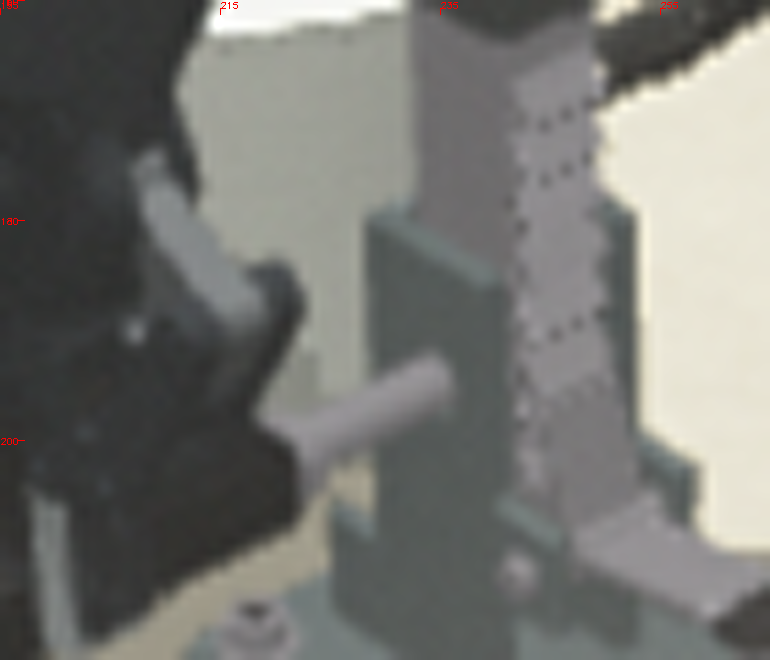

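Emit:
arm_command(
  targets=[
    {"xyz": [-0.004, 0, 0], "twist": [0, 0, 0]},
    {"xyz": [-0.008, 0, 0], "twist": [0, 0, 0]},
    {"xyz": [-0.012, 0, 0], "twist": [0, 0, 0]},
    {"xyz": [-0.016, 0, 0], "twist": [0, 0, 0]},
    {"xyz": [-0.02, 0, 0], "twist": [0, 0, 0]},
    {"xyz": [-0.024, 0, 0], "twist": [0, 0, 0]},
    {"xyz": [-0.028, 0, 0], "twist": [0, 0, 0]},
    {"xyz": [-0.028, 0, 0], "twist": [0, 0, 0]},
  ],
)

```text
clock: 13.62
tool_pos: [0.6492, 0.0613, 0.0778]
tcp_rot: [2.134, 2.305, -0.0]
force: [0.4, -0.7, -1.9]
grip_width: 0.018
```

Emit:
arm_command(
  targets=[
    {"xyz": [-0.003, 0, 0], "twist": [0, 0, 0]},
    {"xyz": [-0.005, 0, 0], "twist": [0, 0, 0]},
    {"xyz": [-0.007, 0, 0], "twist": [0, 0, 0]},
    {"xyz": [-0.009, 0, 0], "twist": [0, 0, 0]},
    {"xyz": [-0.009, 0, 0], "twist": [0, 0, 0]},
  ],
)

```text
clock: 14.25
tool_pos: [0.6496, 0.0555, 0.078]
tcp_rot: [-2.13, -2.307, -0.003]
force: [-0.8, 5.3, -1.4]
grip_width: 0.0179
```

Emit:
arm_command(
  targets=[
    {"xyz": [-0.002, 0, 0], "twist": [0, 0, 0]},
    {"xyz": [-0.004, 0, 0], "twist": [0, 0, 0]},
    {"xyz": [-0.004, 0, 0], "twist": [0, 0, 0]},
  ],
)

```text
clock: 14.62
tool_pos: [0.6495, 0.0554, 0.0781]
tcp_rot: [-2.125, -2.307, -0.008]
force: [-2.1, 11.3, -0.9]
grip_width: 0.0182
```

```bash
python3 - <<'E'
from h import *
s,_=snap('scene','s9'); snap('top','t9'); print(s['clock'],s['tool_pos'],s['force'],s['torque'],s['grip_width'])
crop("s9",195,160,70,60,11,"c15"); crop("t9",225,110,90,80,8,"c16")
E
```

```text
14.625 [0.64948117 0.05543501 0.07814897] [-2.11994275 11.30587398 -0.92756695] [ 2.47399029  0.34475044 -0.098757  ] 0.018166252238283807
```

View pics/c15.png

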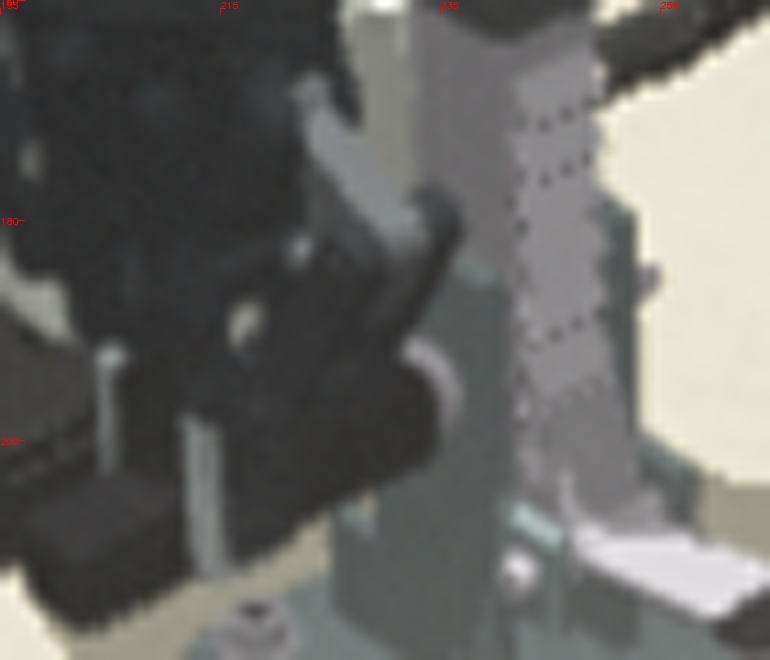

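View pics/c16.png

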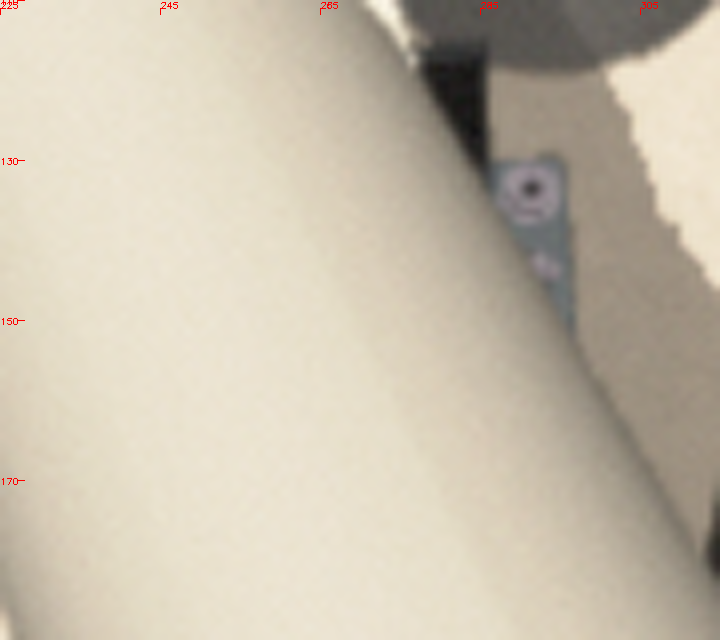

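Emit:
arm_command(
  targets=[
    {"xyz": [0.002, 0, 0], "twist": [0, 0, 0]},
    {"xyz": [0.003, 0, 0], "twist": [0, 0, 0]},
    {"xyz": [0.003, 0, 0], "twist": [0, 0, 0]},
  ],
)

```text
clock: 15.1
tool_pos: [0.6496, 0.0555, 0.078]
tcp_rot: [-2.129, -2.307, -0.004]
force: [-1.2, 6.4, -1.0]
grip_width: 0.0181
```

Emit:
arm_command(
  targets=[
    {"xyz": [0, 0, 0], "twist": [0, 0, 0]},
    {"xyz": [0, 0, 0], "twist": [0, 0, 0]},
    {"xyz": [0, 0, 0], "twist": [0, 0, 0]},
    {"xyz": [0, 0, 0], "twist": [0, 0, 0]},
    {"xyz": [0, 0, 0], "twist": [0, 0, 0]},
    {"xyz": [0, 0, 0], "twist": [0, 0, 0]},
  ],
  fingers=100,
)

```text
clock: 15.85
tool_pos: [0.6499, 0.052, 0.0778]
tcp_rot: [2.133, 2.306, 0.0]
force: [-0.2, 0.1, -0.1]
grip_width: 0.0848
```

```bash
python3 - <<'E'
from h import *
s,_=snap('scene','s10'); print(s['clock'],s['tool_pos'],s['force'],s['torque'],s['grip_width'])
crop("s10",195,160,70,60,11,"c17"); 
E
```

```text
15.85 [0.64993633 0.05199255 0.07783344] [-0.22054944  0.14042473 -0.09524641] [-0.00699165 -0.04282371  0.04312429] 0.08476848717606057
```

View pics/c17.png

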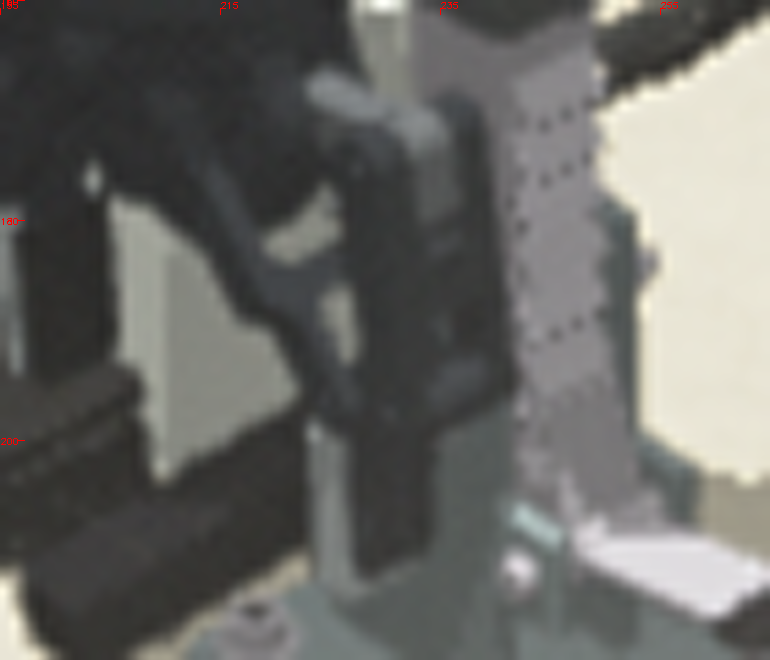

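Fingers are clear of the grip; now I'll back off along +y a little and go straight up.

Emit:
arm_command(
  targets=[
    {"xyz": [0.005, 0, -0.01], "twist": [0, 0, 0]},
    {"xyz": [0.01, 0, -0.03], "twist": [0, 0, 0]},
    {"xyz": [0.01, 0, -0.06], "twist": [0, 0, 0]},
    {"xyz": [0.01, 0, -0.1], "twist": [0, 0, 0]},
    {"xyz": [0.03, -0.02, -0.15], "twist": [0, 0, 0]},
    {"xyz": [0.05, -0.06, -0.19], "twist": [0, 0, 0]},
    {"xyz": [0.05, -0.1, -0.19], "twist": [0, 0, 0]},
    {"xyz": [0.05, -0.1, -0.19], "twist": [0, 0, 0]},
  ],
)

```text
clock: 16.9
tool_pos: [0.5442, 0.0952, 0.2702]
tcp_rot: [2.128, 2.307, 0.0]
force: [0.8, -0.2, 0.1]
grip_width: 0.0852
```

```bash
python3 - <<'E'
from h import *
s,_=snap('scene','s11'); snap('wrist','w11'); print(s['clock'],s['tool_pos'],s['force'])
crop("s11",180,110,110,130,6,"c18"); 
E
```

```text
16.9 [0.54416019 0.09521978 0.27015879] [ 0.80925708 -0.19062041  0.08728102]
```

View pics/c18.png

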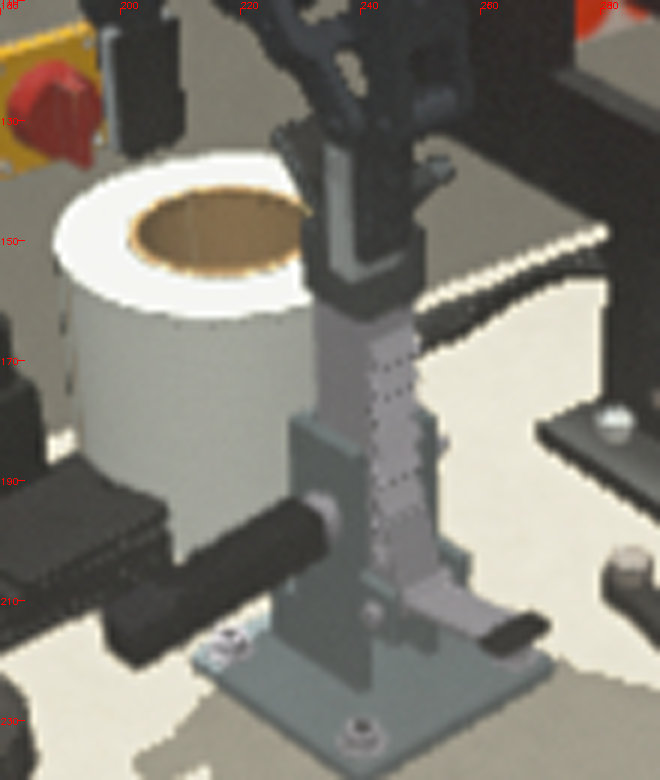

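View pics/w11.png

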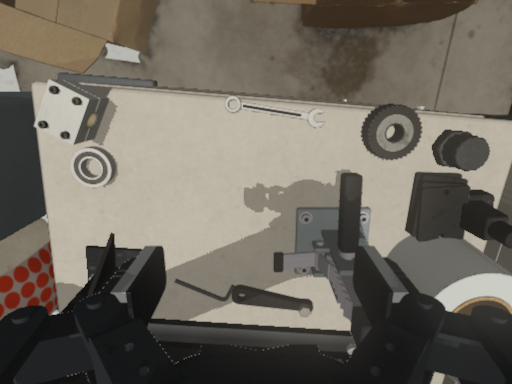

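View pics/s11.png

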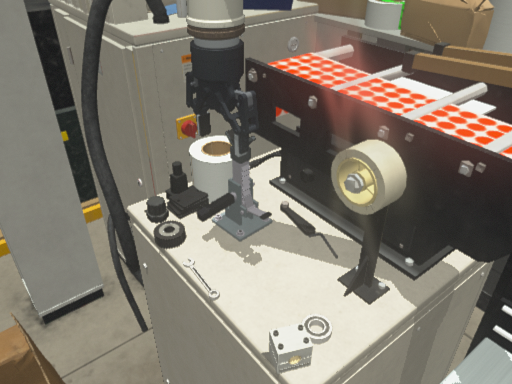

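```bash
python3 - <<'E'
from h import *
crop("w11",270,165,110,110,7,"c19"); crop("s11",215,180,40,40,15,"c20")
from fit import loc
p=[.6558,-.0223,-1.4896]
print(proj('scene',loc(p,[(-.02,0,.085),(-.026,.01,.095),(-.026,-.01,.095),(-.02,-.01,.095),(-.114,0,.085),(.04,0,.085)])).round(1).tolist())
E
```

```text
[[234.4, 194.0], [229.0, 189.3], [235.1, 193.2], [237.3, 192.1], [198.9, 211.8], [254.9, 183.7]]
```

View pics/c19.png

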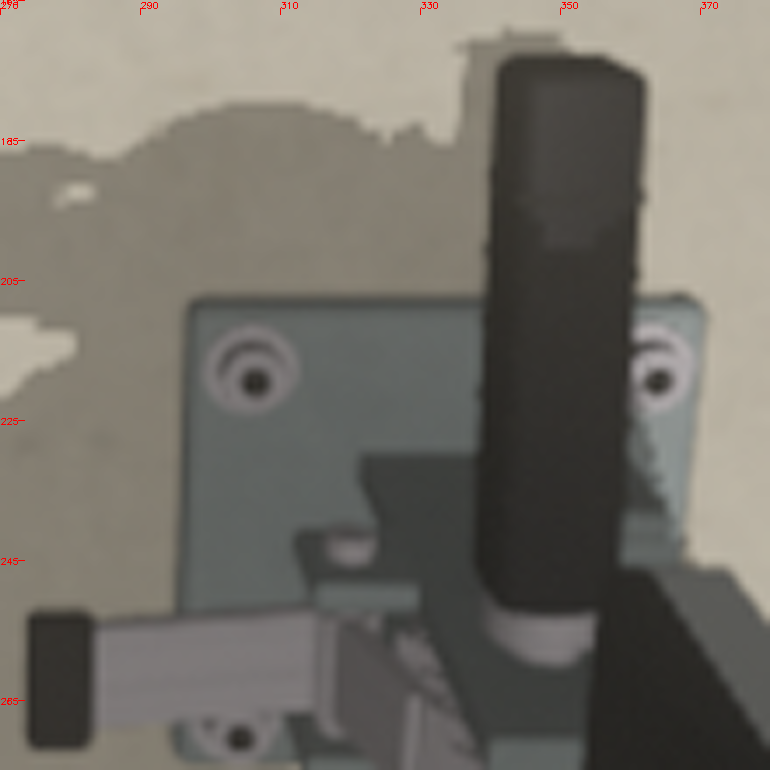

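View pics/c20.png

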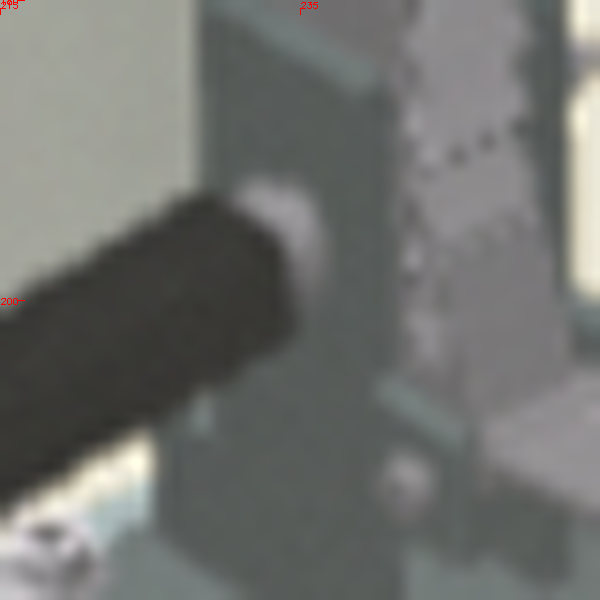

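```bash
python3 -c "
from cell import r
print(r.job_done(), r.sense()['clock'])"
```

```text
the job is handed in; nothing more can be done
the job is handed in; nothing more can be done
```

I raised the V-head from the 0.012 notch to about 0.042 m, lowered it slightly and released it. It settled on the pawl at 0.036, where the holes line up. I then picked up the lock pin, pushed it through column and bar until its shoulder stopped at the column (about 11 N), let go and backed the arm well clear. The job was handed in at about 17 s of the 61 s allowed.

- **Head height:** before the pin went in, the scene image put the underside of the block at row 163.7; 163.8 was predicted for 0.036.
- **Pin seating:** the tip shows past the far cheek, about 1 px from where it should be. The collar sits flush on the column, with no shank visible between them.
- **Other items:** the spanner, ring, lever arm and hex key look untouched.
- **Disagreement:** single wrist-camera views of the stand differed from each other by up to about 5 mm. I settled its position with a combined fit of all three cameras, and the pin then went in without side load.

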